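Set the shaker's speed selector by fingertip and start it

TASK

Start the shaker at speed step 5: with a fingertip, gently push the pointer of the black selector round clockwise, click by click, until it rests in the click at the fifth white tick after the red off mark, never letting it go on past that tick to the next one. Only then push the green start button right down with a fingertip and let it spring back. Do not grip or lift anything, and leave the dish on the tray and the jar and dropper bottle beside the shaker where they stand.

Things in the scene. Friction and masses are not known exactly. Their poses are not given: they have to be found in the camera images.
- shaker: White bench shaker fixed to the counter, 260 (x) x 240 (y) mm; origin under its centre at counter height, z up, front (panel side) towards its -x, left +y. The blue-grey front panel is level, 50 mm above the counter. At the rear a black-matted tray 104 x 232 mm: centre x = +76 mm, front edge x = +24 mm, top 70 mm above the counter.
- selector_axis (a point): Selector's axis at the panel surface, x = -55, y = +45 mm in the shaker's frame; axes as the shaker's. The black selector is a hub of 18 mm radius (skirt 22 mm radius up to 9 mm above the panel) with one pointer, an upright-sided bar 14 mm wide reaching to 48 mm from the axis, 5 to 29 mm above the panel, a white line on top.
- speed_selector (a joint): Selector angle, rad: 0 = red off mark, grows clockwise from above. 8 click stops 0.524 apart: off, then steps 1 to 7 at the ticks (step 5 = 2.618). Starts at off, 1 or 2. Held in each stop by a sprung roller: about 5 N on the pointer 36 mm from the axis moves it; about half way (0.26 rad) it lets go and runs by itself into the next stop. Turns both ways; end stops 0.05 beyond off and 7.
- pointer_end (a point): Top of the pointer's outer end, 48 mm from the axis, 29 mm above the panel; x outwards along the pointer, z up; turns with the selector. At selector value q the pointer's direction is 1.833 - q rad about the shaker's z, from its +x (off: left and a little to the front; step 5: -0.785 rad, right and to the rear).
- off_mark (a point): Red dot of 11 mm, the off mark, 60 mm from the selector's axis on the panel. The seven white ticks, 13 x 4 mm, follow clockwise on the same circle, 30 degrees apart.
- start_button (a joint): Travel of the green start button, m: 0 out, 0.006 right down, pressed downwards against a spring (5 N right down); springs back.
- start_button_top (a point): Centre of the top of the green round start button, 28 mm across, right front of the panel, 22 mm above the panel over a black collar 44 mm wide and 12 mm high (x = -88, y = -75 mm in the shaker's frame), z up.
- petri_dish: White petri dish of 92 mm, 14 mm high, standing loose on the tray; origin under its centre. To be left alone.
- specimen_jar: White jar with orange lid, 61 mm across, 62 mm high, loose on the counter right of the shaker; origin under its centre. To be left alone.
- dropper: Brown dropper bottle, 33 mm across, 102 mm high, loose on the counter left of the shaker; origin under its centre. To be left alone.

How it is judged:
By the outcome, as a careful person would: the job done as asked, in the order asked, and still so for the second after the job is handed in, with the robot touching nothing.
It also fails if it takes over 64 s, if anything falls off the work surface, if the arm or the gripper's body presses on something with over 40 N, if the wrist force passes 120 N, or if a joint passes its speed limit or range.

ROBOT

A 6-joint arm with a two-finger parallel gripper is mounted at the origin on a cart in front of the work surface, level with it; the furniture and walls round the work are solid. World frame = base frame: x ahead of the robot, y to its left, z up, the work surface at z = 0. Lengths are in mm, angles in rad, forces in N, time in s.
With the tool pointing down it reaches from about 275 to 1000 mm from the base axis. Payload 8.4 kg.
Tool frame: the origin (TCP) lies between the finger pads; the fingertips stand 22 mm ahead of it and the grasp point (between the pads) lies 3 mm ahead of it; z points along the fingers, y is the line along which they close (so a half turn about z gives the same grasp; the last joint's range is limited). The gripper opens to 85 mm and grips with 20 to 120 N. Pads are 22 mm wide; open, the fingers measure 114 mm over their backs; the gripper's body (76 mm by 85 mm) begins 54 mm behind the grasp point. The pads swing forward as they close: fully open they stand 13 mm farther back than shut.
Start: joints at [-0.002, 0.353, 1.633, -0, 1.155, -0.002], TCP at [625.002, -0, 253.281] pointing down, gripper open.
Joint ranges: [-2.63, 2.63], [-0.92, 2.1], [0.06, 2.66], [-1.3, 4.44], [0, 2.69], [-3.02, 3.02]. Speed limits (rad/s): [2.22, 2.22, 2.79, 3.14, 3.14, 3.14].

INTERFACE

Orientations are given as a rotation vector (axis times angle).
In Python, from cell import * gives the robot as it stands. The module is installed in compiled form; this text tells all that it offers.
- The arm moves only by the tool servo_tool, never from a script. Its argument "deltas" is text: rows parted by semicolons, each of 4 numbers parted by spaces: the shift along the world's x, y, z in cm, then the turn about the world's z in rad. In form: x y z twist; .... A call has 1 to 20 rows; each row shifts and turns the commanded pose from where the row before left it; what a row does not reach is not made up. A row lasts 1/8 s, in which the tool goes at most 62.5 mm and 10.7 degrees, less where a joint would pass 70% of its speed; a pose out of reach is approached as far as the arm can. A call is refused whole if a number of a shift passes 6.25 or a number of a turn 0.188, either way. A call with a gripper value outside its range is refused whole. "claw" is the opening, from 0 (shut) to 1 (fully open), set as the call begins (left out, the last holds). The fingers move at their own pace and stop on an object; "squeeze" is the grip in N (left out, the last holds). Time passes only in rows, so rows that do not move let the fingers close. It gives the time, the measured TCP pose, the force, the opening and the grip force at its end, in the units of the state.
- sense(): the state, without advancing time (a new reading comes with each control period).
- capture(name): name is "scene" or "side" or "wrist"; returns the picture (480x640x3 uint8, red, green, blue); there is no depth.
- camera_info(name): a dict with "fx", "fy", "cx", "cy" (pixels), "k1" (the pictures are not rectified: a ray, as slopes to the right and down, at radius r is drawn at 1 + k1 r^2 times it, then the intrinsics apply), "position" and "attitude" of the camera in the world. Camera axes: x right, y down, z forward; pixel columns grow to the right and rows downward; lengths in mm; the calibration is good to about 2 mm. A picture is of the moment at which its call begins: read the wrist's pose just before it. camera_info takes no time and is no camera call; for the wrist camera it gives the pose at the moment of the call.
- sign_off(): hands the job in; it is judged then, once.
The state is a dict: "clock": time; "qpos": joint angles; "joint_velocities": joint speeds; "joint_efforts": joint torques, N m; "eef_pos": TCP position; "orientation": TCP orientation; "ft_force": force on the tool from outside, world axes, zero at the start; "moment": the same for the moment, N m; "opening": opening from 0.0 (shut) to 1.0 (fully open); "gripper_force": force on a finger pad.
Only numpy, scipy, OpenCV 4.12 (cv2) and the standard library are available. Lean on these libraries where they do the work, as an engineer would, in place of code of your own. Each camera call takes 0.05 s, during which the arm holds its last target. There are 200 camera calls.

## Working session

There is one attempt and no reset: what is moved stays moved. The work goes in short steps, Python scripts to look and compute and a tool call to move; the robot and the scene stay as the last step left them, time stands still between calls to the robot, and variables do not carry over. Pictures are saved under pics/ and viewed, at most 10 in all, crops included, and the job is handed in when it is done.

Besides the shell and the picture viewer there is one more tool, called after "Call:" as name(argument=value, ...), one argument or row to a line, values as JSON. servo_tool: Moves the arm, as the interface text tells. Its arguments: {"type":"object","properties":{"deltas":{"type":"string"},"claw":{"type":"number"},"squeeze":{"type":"number"}},"required":["deltas"]}

```bash
mkdir -p pics; cat > h.py <<'E'
from cell import *
import numpy as np, cv2
from scipy.spatial.transform import Rotation as R
def ray(n,u,v,ci=None):
    c=ci or camera_info(n); xd=np.array([(u-c["cx"])/c["fx"],(v-c["cy"])/c["fy"]]); x=xd.copy()
    for _ in range(20): x=xd/(1+c["k1"]*(x@x))
    a=np.array(c["attitude"],float)
    M=a if a.shape==(3,3) else R.from_rotvec(a).as_matrix()
    return np.array(c["position"],float), M@np.array([x[0],x[1],1])
def onz(n,u,v,z,ci=None):
    p,d=ray(n,u,v,ci); return p+d*(z-p[2])/d[2]
E
python3 - <<'E'
from h import *
for n in("scene","side","wrist"):
    print(n,camera_info(n)); im=capture(n); cv2.imwrite(f"pics/{n}0.png",im[:,:,::-1])
a=[cv2.imread(f"pics/{n}0.png") for n in("scene","wrist")]
print(sense())
E
```

```text
scene {'fx': 532.3157639169282, 'fy': 532.3157639169282, 'cx': 316.53598465512425, 'cy': 243.02107592470153, 'k1': -0.021450928937432542, 'position': array([ 91.17036442, 531.32652957, 776.03645277]), 'attitude': array([-1.06188873,  2.4249734 , -1.01101527])}
side {'fx': 489.0102946481385, 'fy': 489.0102946481385, 'cx': 322.48856921552283, 'cy': 232.51772392595657, 'k1': 0.030222488241991932, 'position': array([ 458.89113087, -790.46434337,  497.28102787]), 'attitude': array([-2.02329316,  0.13521093, -0.11130474])}
wrist {'fx': 401.34405548564325, 'fy': 401.34405548564325, 'cx': 313.4796063890421, 'cy': 239.17418927535283, 'k1': 0.003074879774003065, 'position': array([623.39053202,  82.63933312, 373.66856407]), 'attitude': array([ 2.81742509e+00, -5.96086506e-04, -4.35850523e-03])}
{'clock': 0.15, 'qpos': array([-2.39706500e-03,  3.53541523e-01,  1.63394041e+00, -6.38207265e-06,
        1.15521116e+00, -2.40452756e-03]), 'joint_velocities': array([ 0.00073175, -0.00075089, -0.00249095,  0.00155731, -0.00015432,
        0.0003681 ]), 'joint_efforts': array([-7.39769093e-04, -6.05638933e+01, -3.42338884e+01, -2.29960733e-05,
        6.16452831e-03, -4.00942213e-05]), 'eef_pos': array([6.24666466e+02, 7.62796816e-04, 2.52711156e+02]), 'orientation': array([-2.22088152e+00, -2.22090382e+00,  1.22554662e-03]), 'ft_force': array([ 0.45636588, -0.30912113,  0.71077463]), 'moment': array([-0.02804342, -0.00659751, -0.01229603]), 'gripper_force': 0.0, 'opening': 0.9982208569973001}
```

View pics/scene0.png

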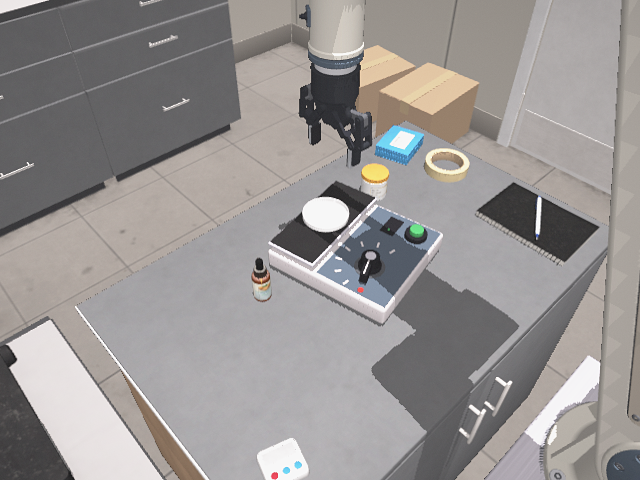

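View pics/wrist0.png

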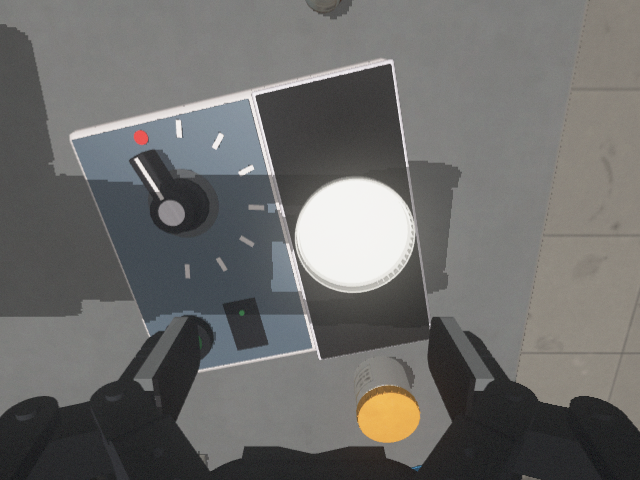

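Wrist view: red dot at (141,138), with seven ticks running clockwise from (179,129) to (187,271). The pointer appears to be at off. The scene view shows the green button at about (417,230).

```bash
python3 - <<'E'
from h import *
im=cv2.imread("pics/wrist0.png"); h=cv2.cvtColor(im,cv2.COLOR_BGR2HSV)
ci=camera_info("wrist")
pts=[(141,138),(179,129),(217,141),(246,170),(256,208),(246,241),(221,265),(187,271)]
P=[]
for i,(u,v) in enumerate(pts):
    w=h[v-12:v+13,u-12:u+13].astype(int)
    m=((w[...,1]>150)&((w[...,0]<10)|(w[...,0]>170))&(w[...,2]>100)) if i==0 else ((w[...,1]<45)&(w[...,2]>140))
    y,x=np.nonzero(m); c=(u-12+x.mean(),v-12+y.mean()); P.append(onz("wrist",*c,50,ci)[:2])
P=np.array(P)
# rigid fit
a=1.833-np.arange(8)*np.pi/6; Q=np.c_[-55+60*np.cos(a),45+60*np.sin(a)]
pc,qc=P.mean(0),Q.mean(0); A=P-pc;B=Q-qc
th=np.arctan2((B[:,0]*A[:,1]-B[:,1]*A[:,0]).sum(),(A*B).sum())
M=np.array([[np.cos(th),-np.sin(th)],[np.sin(th),np.cos(th)]]); t=pc-M@qc
print("yaw",th,"origin",t,"res",np.round(P-(Q@M.T+t),1).tolist())
print("axis",M@[-55,45]+t,"button",M@[-88,-75]+t)
for u,v in [(141,158),(147,155),(133,156)]: 
    print("ptr",onz("wrist",u,v,79,ci)[:2]-(M@[-55,45]+t))
s=cv2.imread("pics/scene0.png"); hs=cv2.cvtColor(s,cv2.COLOR_BGR2HSV)
g=cv2.inRange(hs,(50,120,80),(80,255,255)); g[:200]=0;g[260:]=0; y,x=np.nonzero(g); print(len(x),x.mean(),y.mean(),onz("scene",x.mean(),y.mean(),70))
r=cv2.inRange(hs,(0,150,100),(8,255,255)); r[:270]=0;r[310:]=0; r[:,:340]=0;y,x=np.nonzero(r); print(onz("scene",x.mean(),y.mean(),50),"dot",P[0])
np.savez("fit.npz",M=M,t=t)
for k in range(8):
    d=M@[np.cos(a[k]),np.sin(a[k])]; print(k,np.round(d,3))
cv2.imwrite("pics/wcrop.png",cv2.resize(im[100:300,60:300],None,fx=3,fy=3))
E
```

```text
yaw 0.2200513440562953 origin [578.36918998 -26.88261757] res [[-0.1, 0.1], [0.3, -0.6], [-0.4, -0.4], [0.3, 3.2], [1.2, -0.6], [-0.1, -0.6], [-0.5, -0.6], [-0.7, -0.5]]
axis [514.87285878   5.02687827] button [ 508.86218027 -119.28270199]
ptr [-17.48593124  40.72325058]
ptr [-12.84345914  42.86843753]
ptr [-23.08618686  42.15475354]
144 415.7083333333333 230.3125 [ 508.56886921 -117.10448585   70.        ]
[488.82718667  56.32195234  50.        ] dot [486.91549957  58.30440065]
0 [-0.464  0.886]
1 [0.041 0.999]
2 [0.535 0.845]
3 [0.886 0.464]
4 [ 0.999 -0.041]
5 [ 0.845 -0.535]
6 [ 0.464 -0.886]
7 [-0.041 -0.999]
```

View pics/wcrop.png

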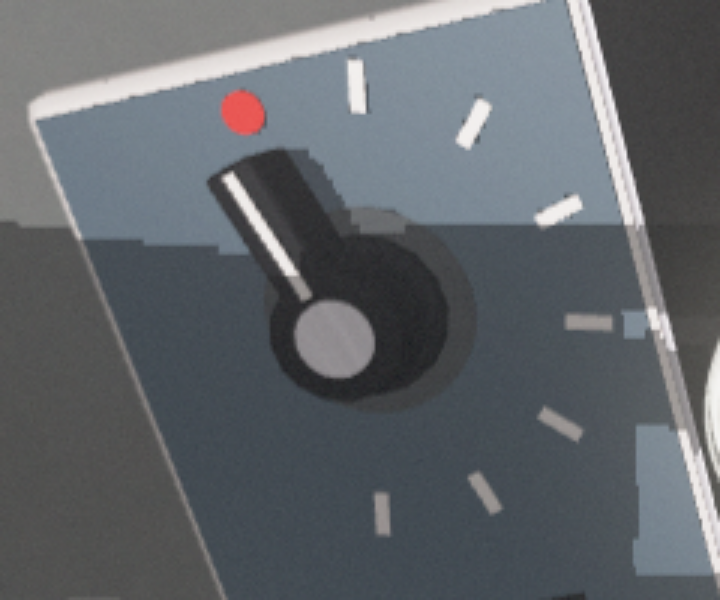

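Call:
servo_tool(
  deltas="-1.58 0.225 0 0.048;-1.58 0.225 0 0.048;-1.58 0.225 0 0.048;-1.58 0.225 0 0.048;-1.58 0.225 0 0.048;-1.58 0.225 0 0.048;-1.58 0.225 0 0.048;-1.58 0.225 0 0.048;-1.58 0.225 0 0.048;-1.58 0.225 0 0.048;0 0 -1.8 0;0 0 -1.8 0;0 0 -1.8 0;0 0 -1.8 0;0 0 -1.8 0;0 0 -1.8 0;0 0 -1.8 0;0 0 -1 0;0 0 0 0;0 0 0 0",
  claw=0,
)

```text
clock: 2.65
eef_pos: [467.4, 22.5, 117.8]
orientation: [1.629, 2.685, 0.001]
ft_force: [-0.1, 0.1, 0.5]
opening: -0.004
gripper_force: 0.0
```

```bash
python3 - <<'E'
from h import *
s=sense(); print(s["eef_pos"],s["ft_force"],s["qpos"],s["opening"])
a=capture("wrist"); b=capture("side")
cv2.imwrite("pics/w1.png",a[:,:,::-1]); cv2.imwrite("pics/m1.png",np.hstack([cv2.resize(a,(400,300)),cv2.resize(b[150:350,200:467],(400,300))])[:,:,::-1])
E
```

```text
[467.38856196  22.5206216  117.78159931] [-0.14149692  0.06932097  0.52448132] [ 4.49318516e-02  3.01602867e-01  2.07793646e+00  1.95449977e-05
  7.61352059e-01 -4.35036675e-01] -0.004425880008859673
```

View pics/m1.png

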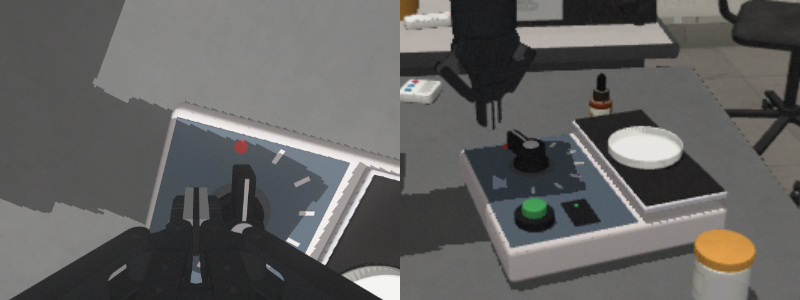

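The tip is beside the pointer with clear space on both sides, and the pointer is at off. Next I go down, then push in gently to find contact.

Call:
servo_tool(
  deltas="0 0 -1 0;0 0 -1 0;0 0 -1 0;0 0 -0.45 0;0 0 0 0;0.177 0.093 0 0;0.177 0.093 0 0;0.177 0.093 0 0;0 0 0 0",
)

```text
clock: 3.88
eef_pos: [472.6, 25.4, 82.9]
orientation: [1.629, 2.686, 0.0]
ft_force: [0.1, -0.6, 0.0]
opening: 0.001
gripper_force: 0.0
```

Call:
servo_tool(
  deltas="0.133 0.07 0 0;0.133 0.07 0 0;0 0 0 0",
)

```text
clock: 4.25
eef_pos: [475.1, 26.7, 82.8]
orientation: [1.63, 2.686, 0.0]
ft_force: [-0.4, 0.1, 0.1]
opening: 0.001
gripper_force: 0.0
```

Call:
servo_tool(
  deltas="0.133 0.07 0 0;0 0 0 0",
)

```text
clock: 4.5
eef_pos: [476.4, 27.4, 82.8]
orientation: [1.63, 2.686, 0.0]
ft_force: [0.3, 0.5, -0.6]
opening: 0.0
gripper_force: 0.0
```

Call:
servo_tool(
  deltas="0.133 0.07 0 0;0 0 0 0",
)

```text
clock: 4.75
eef_pos: [477.8, 28.1, 82.8]
orientation: [1.63, 2.686, 0.0]
ft_force: [0.1, 0.4, -0.4]
opening: 0.002
gripper_force: 0.0
```

Call:
servo_tool(
  deltas="0.133 0.07 0 0;0 0 0 0",
)

```text
clock: 5.0
eef_pos: [479.1, 28.8, 82.8]
orientation: [1.63, 2.686, 0.0]
ft_force: [0.2, 0.1, 0.4]
opening: 0.0
gripper_force: 0.0
```

Call:
servo_tool(
  deltas="0.133 0.07 0 0;0 0 0 0",
)

```text
clock: 5.25
eef_pos: [480.4, 29.5, 82.8]
orientation: [1.63, 2.686, 0.0]
ft_force: [0.8, 0.3, 0.5]
opening: 0.006
gripper_force: 0.0
```

Call:
servo_tool(
  deltas="0.133 0.07 0 0;0 0 0 0",
)

```text
clock: 5.5
eef_pos: [481.0, 30.1, 82.6]
orientation: [-1.629, -2.685, 0.001]
ft_force: [-2.4, -1.3, 0.9]
opening: 0.001
gripper_force: 1.7
```

Call:
servo_tool(
  deltas="0.133 0.07 0 0;0 0 0 0",
)

```text
clock: 5.75
eef_pos: [482.4, 31.0, 82.6]
orientation: [-1.629, -2.685, 0.001]
ft_force: [-3.9, -1.2, 0.9]
opening: -0.001
gripper_force: 2.0
```

```bash
python3 - <<'E'
import numpy as np
C=np.array([51.49,.46]); p=np.array([48.32,3.09])
out=[];q=0
for a in np.arange(.06,2.41,.06):
    f=2.053-a; t=C+3.8*np.array([np.cos(f),np.sin(f)])+1.85*np.array([-np.sin(f),np.cos(f)])
    d=np.round(t-p,2); p=p+d; out.append(f"{d[0]:.2f} {d[1]:.2f} 0 -0.06")
for i in range(0,40,6): print(round(.06*(i+1),2),";".join(out[i:i+6]))
E
```

```text
0.06 -0.07 0.08 0 -0.06;0.16 0.19 0 -0.06;0.18 0.18 0 -0.06;0.19 0.17 0 -0.06;0.20 0.15 0 -0.06;0.21 0.15 0 -0.06
0.42 0.22 0.13 0 -0.06;0.22 0.12 0 -0.06;0.23 0.10 0 -0.06;0.24 0.09 0 -0.06;0.24 0.08 0 -0.06;0.25 0.06 0 -0.06
0.78 0.25 0.05 0 -0.06;0.25 0.03 0 -0.06;0.25 0.01 0 -0.06;0.25 0.01 0 -0.06;0.26 -0.02 0 -0.06;0.25 -0.03 0 -0.06
1.14 0.25 -0.04 0 -0.06;0.25 -0.06 0 -0.06;0.24 -0.07 0 -0.06;0.24 -0.09 0 -0.06;0.23 -0.10 0 -0.06;0.22 -0.12 0 -0.06
1.5 0.22 -0.13 0 -0.06;0.21 -0.14 0 -0.06;0.20 -0.16 0 -0.06;0.19 -0.16 0 -0.06;0.19 -0.18 0 -0.06;0.17 -0.19 0 -0.06
1.86 0.15 -0.20 0 -0.06;0.15 -0.20 0 -0.06;0.13 -0.22 0 -0.06;0.13 -0.22 0 -0.06;0.10 -0.23 0 -0.06;0.10 -0.24 0 -0.06
2.22 0.07 -0.24 0 -0.06;0.07 -0.24 0 -0.06;0.05 -0.25 0 -0.06;0.03 -0.25 0 -0.06
```

Call:
servo_tool(
  deltas="-0.07 0.08 0 -0.06;0.16 0.19 0 -0.06;0.18 0.18 0 -0.06;0 0 0 0",
)

```text
clock: 6.25
eef_pos: [486.2, 35.6, 82.8]
orientation: [1.864, 2.528, 0.001]
ft_force: [-1.8, 1.0, -0.4]
opening: 0.003
gripper_force: 0.7
```

Call:
servo_tool(
  deltas="0.19 0.17 0 -0.06;0 0 0 0",
)

```text
clock: 6.5
eef_pos: [488.4, 37.2, 83.0]
orientation: [1.937, 2.472, 0.002]
ft_force: [0.1, -0.9, 1.0]
opening: 0.003
gripper_force: 0.0
```

Call:
servo_tool(
  deltas="0.20 0.15 0 -0.06;0 0 0 0",
)

```text
clock: 6.75
eef_pos: [490.2, 38.6, 83.0]
orientation: [2.01, 2.414, 0.001]
ft_force: [-0.0, 0.3, 0.0]
opening: 0.0
gripper_force: 0.0
```

Call:
servo_tool(
  deltas="0.21 0.15 0 -0.06;0 0 0 0",
)

```text
clock: 7.0
eef_pos: [492.0, 40.1, 82.9]
orientation: [2.081, 2.353, 0.001]
ft_force: [0.2, 0.2, 0.4]
opening: -0.001
gripper_force: 0.0
```

Call:
servo_tool(
  deltas="0.22 0.13 0 -0.06;0.22 0.12 0 -0.06;0.23 0.10 0 -0.06;0 0 0 0",
)

```text
clock: 7.5
eef_pos: [498.2, 43.5, 82.7]
orientation: [-2.284, -2.157, 0.0]
ft_force: [-1.0, 0.1, 0.2]
opening: -0.0
gripper_force: 0.4
```

Call:
servo_tool(
  deltas="0.24 0.09 0 -0.06;0.24 0.08 0 -0.06;0 0 0 0",
)

```text
clock: 7.88
eef_pos: [502.6, 45.4, 82.7]
orientation: [-2.409, -2.016, 0.001]
ft_force: [-3.4, 3.3, 1.2]
opening: -0.001
gripper_force: 1.5
```

Call:
servo_tool(
  deltas="0.25 0.06 0 -0.06;0 0 0 0",
)

```text
clock: 8.12
eef_pos: [505.6, 45.9, 82.7]
orientation: [-2.469, -1.943, -0.0]
ft_force: [-1.2, 2.7, 0.7]
opening: -0.001
gripper_force: 0.8
```

Call:
servo_tool(
  deltas="0.25 0.05 0 -0.06;0 0 0 0",
)

```text
clock: 8.38
eef_pos: [508.5, 46.3, 82.8]
orientation: [2.525, 1.868, 0.001]
ft_force: [-0.4, -0.3, -0.3]
opening: -0.0
gripper_force: 0.2
```

Call:
servo_tool(
  deltas="0.25 0.03 0 -0.06;0 0 0 0",
)

```text
clock: 8.62
eef_pos: [511.1, 46.6, 82.9]
orientation: [2.58, 1.791, 0.001]
ft_force: [0.1, -0.1, -0.3]
opening: -0.001
gripper_force: 0.0
```

Call:
servo_tool(
  deltas="0.25 0.01 0 -0.06;0.25 0.01 0 -0.06;0.26 -0.02 0 -0.06;0.25 -0.03 0 -0.06;0 0 0 0",
)

```text
clock: 9.25
eef_pos: [520.4, 46.5, 82.8]
orientation: [-2.776, -1.469, 0.001]
ft_force: [-2.5, 3.5, 2.9]
opening: 0.0
gripper_force: 1.8
```

Call:
servo_tool(
  deltas="0.25 -0.04 0 -0.06;0.25 -0.06 0 -0.06;0 0 0 0",
)

```text
clock: 9.62
eef_pos: [525.8, 45.5, 82.8]
orientation: [2.86, 1.301, 0.001]
ft_force: [-1.2, 2.7, 0.6]
opening: 0.006
gripper_force: 1.2
```

Call:
servo_tool(
  deltas="0.24 -0.07 0 -0.06;0 0 0 0",
)

```text
clock: 9.88
eef_pos: [528.3, 44.6, 82.8]
orientation: [2.897, 1.214, 0.001]
ft_force: [-0.8, 1.7, -0.2]
opening: -0.004
gripper_force: 0.5
```

Call:
servo_tool(
  deltas="0.24 -0.09 0 -0.06;0 0 0 0",
)

```text
clock: 10.12
eef_pos: [530.7, 43.6, 82.8]
orientation: [2.932, 1.127, 0.001]
ft_force: [1.8, 0.2, 0.3]
opening: 0.003
gripper_force: 0.0
```

```bash
python3 - <<'E'
from h import *
a=capture("scene")[190:330,280:460]; b=capture("side")[220:320,210:340]
cv2.imwrite("pics/m2.png",np.hstack([cv2.resize(a,(400,311))[:300],cv2.resize(b,(390,300))])[:,:,::-1])
E
```

```text
(no output)
```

View pics/m2.png

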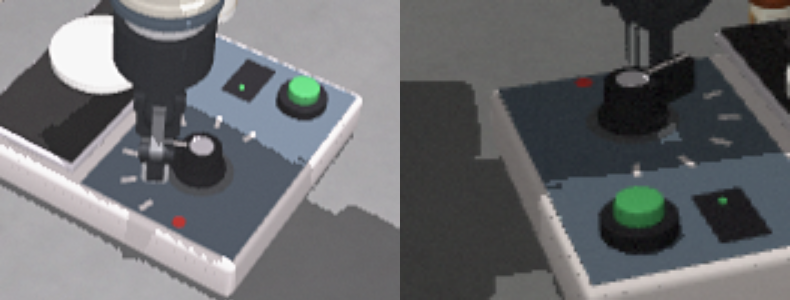

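Side view: ticks 4 to 7 at (712,95), (722,142), (685,160) and (637,170) are ahead of the pointer, which sits at step 3. Carrying on to step 4.

Call:
servo_tool(
  deltas="0.23 -0.10 0 -0.06;0.22 -0.12 0 -0.06;0.22 -0.13 0 -0.06;0.21 -0.14 0 -0.06;0 0 0 0",
)

```text
clock: 10.85
eef_pos: [539.2, 38.9, 82.8]
orientation: [-3.047, -0.766, 0.0]
ft_force: [0.2, 1.6, 1.3]
opening: 0.002
gripper_force: 0.8
```

Call:
servo_tool(
  deltas="0.20 -0.16 0 -0.06;0.19 -0.16 0 -0.06;0 0 0 0",
)

```text
clock: 11.22
eef_pos: [543.1, 35.9, 82.8]
orientation: [-3.087, -0.583, 0.0]
ft_force: [-0.9, 2.0, 0.9]
opening: -0.004
gripper_force: 1.8
```

Call:
servo_tool(
  deltas="0.19 -0.18 0 -0.06;0 0 0 0",
)

```text
clock: 11.48
eef_pos: [545.2, 33.9, 82.8]
orientation: [3.103, 0.49, 0.0]
ft_force: [0.1, 2.8, -0.1]
opening: -0.002
gripper_force: 1.0
```

Call:
servo_tool(
  deltas="0.17 -0.19 0 -0.06;0 0 0 0",
)

```text
clock: 11.72
eef_pos: [547.0, 31.8, 82.8]
orientation: [3.116, 0.397, 0.001]
ft_force: [-0.6, -0.1, 0.5]
opening: -0.002
gripper_force: 0.1
```

Call:
servo_tool(
  deltas="0.15 -0.20 0 -0.06;0 0 0 0",
)

```text
clock: 11.98
eef_pos: [548.3, 29.8, 82.8]
orientation: [3.127, 0.303, -0.0]
ft_force: [0.2, 0.6, -0.5]
opening: 0.001
gripper_force: 0.0
```

Call:
servo_tool(
  deltas="0.15 -0.20 0 -0.06;0.13 -0.22 0 -0.06;0.13 -0.22 0 -0.06;0.10 -0.23 0 -0.06;0 0 0 0",
)

```text
clock: 12.6
eef_pos: [553.3, 21.7, 82.7]
orientation: [-3.14, 0.074, 0.0]
ft_force: [0.1, 4.6, 0.8]
opening: -0.002
gripper_force: 2.3
```

Call:
servo_tool(
  deltas="0.10 -0.24 0 -0.06;0.07 -0.24 0 -0.06;0 0 0 0",
)

```text
clock: 12.98
eef_pos: [555.1, 16.5, 82.8]
orientation: [3.131, -0.261, 0.0]
ft_force: [1.2, 2.0, 0.5]
opening: -0.005
gripper_force: 1.1
```

Call:
servo_tool(
  deltas="0.07 -0.24 0 -0.06;0 0 0 0",
)

```text
clock: 13.22
eef_pos: [555.8, 13.9, 82.8]
orientation: [3.121, -0.355, -0.0]
ft_force: [0.2, 0.7, 0.0]
opening: -0.004
gripper_force: 0.2
```

Call:
servo_tool(
  deltas="0.05 -0.25 0 -0.06;0 0 0 0",
)

```text
clock: 13.48
eef_pos: [556.3, 11.4, 82.8]
orientation: [3.109, -0.448, 0.0]
ft_force: [0.5, -0.1, -0.3]
opening: -0.002
gripper_force: 0.0
```

Force dropped, so the last click is done. I'll back off, rise and look.

Call:
servo_tool(
  deltas="0.15 0.4 0 0;0.15 0.4 0 0;0 0 1 0;0 0 1.5 0;0 0 1.5 0;0 0 1.5 0;0 0 1.5 0;-1 1.5 2 0;-1 1.5 2 0;-1 1.5 2 0;0 0 0 0;0 0 0 0",
)

```text
clock: 14.98
eef_pos: [529.3, 64.5, 212.6]
orientation: [3.109, -0.452, 0.0]
ft_force: [0.3, -0.0, -0.4]
opening: 0.004
gripper_force: 0.0
```

```bash
python3 - <<'E'
from h import *
print(sense()["eef_pos"])
a=capture("wrist"); b=capture("side")[200:330,200:370]
cv2.imwrite("pics/m3.png",np.hstack([cv2.resize(a,(400,300)),cv2.resize(b,(392,300))])[:,:,::-1])
E
```

```text
[529.29281999  64.4831178  212.62852693]
```

View pics/m3.png

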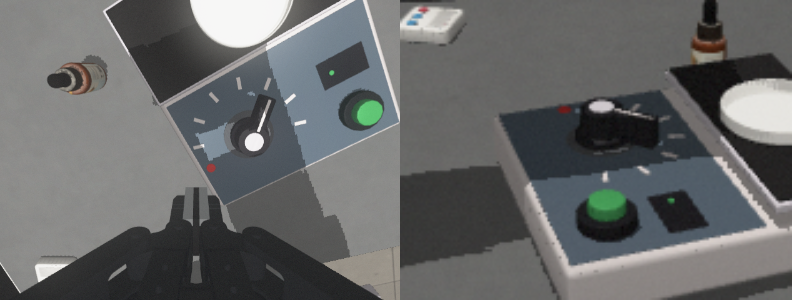

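Wrist view: the pointer tip at (267,95) aims at tick 5 at (267,83), with ticks 6 and 7 at (290,98) and (300,122) beyond it. So it is at step 5. I'll refine the button position from here.

```bash
python3 - <<'E'
from h import *
ci=camera_info("wrist"); h=cv2.cvtColor(capture("wrist"),cv2.COLOR_RGB2HSV)
g=cv2.inRange(h,(50,120,80),(80,255,255)); n,l,s,c=cv2.connectedComponentsWithStats(g)
k=1+np.argmax(s[1:,4]); print(s[k],c[k],onz("wrist",*c[k],70,ci)); print(sense()["eef_pos"])
E
```

```text
[ 571  160   41   40 1255] [590.94023904 179.87968127] [ 508.1459773  -120.05197667   70.        ]
[529.17257456  64.18737774 212.00592219]
```

Call:
servo_tool(
  deltas="-0.208 -1.84 0 0;-0.208 -1.84 0 0;-0.208 -1.84 0 0;-0.208 -1.84 0 0;-0.208 -1.84 0 0;-0.208 -1.84 0 0;-0.208 -1.84 0 0;-0.208 -1.84 0 0;-0.208 -1.84 0 0;-0.208 -1.84 0 0;0 0 -2 0;0 0 -2 0;0 0 -2 0;0 0 -2 0;0 0 -2 0;0 0 -1 0;0 0 -0.2 0;0 0 0 0;0 0 0 0",
)

```text
clock: 17.5
eef_pos: [509.0, -119.5, 101.4]
orientation: [3.109, -0.453, 0.002]
ft_force: [-0.6, -0.1, 0.6]
opening: -0.001
gripper_force: 0.0
```

Call:
servo_tool(
  deltas="0 0 -0.2 0;0 0 -0.2 0;0 0 -0.2 0;0 0 0 0",
)

```text
clock: 18.0
eef_pos: [508.4, -119.4, 94.6]
orientation: [-3.109, 0.453, 0.001]
ft_force: [0.0, -0.7, -0.2]
opening: -0.0
gripper_force: 0.0
```

Call:
servo_tool(
  deltas="0 0 -0.2 0;0 0 -0.2 0;0 0 0 0",
)

```text
clock: 18.38
eef_pos: [508.6, -119.4, 90.8]
orientation: [-3.109, 0.453, -0.0]
ft_force: [-0.1, 0.8, 3.9]
opening: -0.004
gripper_force: 1.6
```

Call:
servo_tool(
  deltas="0 0 -0.15 0;0 0 -0.1 0;0 0 0 0",
)

```text
clock: 18.75
eef_pos: [508.6, -119.4, 88.3]
orientation: [-3.109, 0.453, -0.0]
ft_force: [-0.4, 1.0, 4.9]
opening: 0.004
gripper_force: 2.3
```

Call:
servo_tool(
  deltas="0 0 -0.1 0;0 0 0 0;0 0 0 0",
)

```text
clock: 19.12
eef_pos: [508.7, -119.4, 87.9]
orientation: [3.109, -0.453, 0.0]
ft_force: [-3.5, 0.9, 13.7]
opening: -0.001
gripper_force: 6.4
```

Force rose to 13.7 N, well above the 5 N spring, so the button is bottomed. Releasing it and checking.

Call:
servo_tool(
  deltas="0 0 0.3 0;0 0 0.3 0;0 0 0.5 0;0 0 1 0;0 0 2 0;0 0 2 0;0 0 2 0;0 0 2 0;0 1 2 0;0 1 2 0;0 1 0 0;0 1 0 0;0 0 0 0;0 0 0 0",
)

```text
clock: 20.88
eef_pos: [508.3, -79.4, 227.6]
orientation: [3.109, -0.452, -0.002]
ft_force: [-0.5, 0.7, 0.1]
opening: -0.002
gripper_force: 0.0
```

```bash
python3 - <<'E'
from h import *
s=sense();print(s["eef_pos"],s["ft_force"])
a=capture("wrist"); b=capture("side")[180:350,180:400]
cv2.imwrite("pics/m4.png",np.hstack([cv2.resize(a,(400,300)),cv2.resize(b,(388,300))])[:,:,::-1])
E
```

```text
[508.25298695 -79.38741164 227.63976558] [-0.46416946  0.74045836  0.1124797 ]
```

View pics/m4.png

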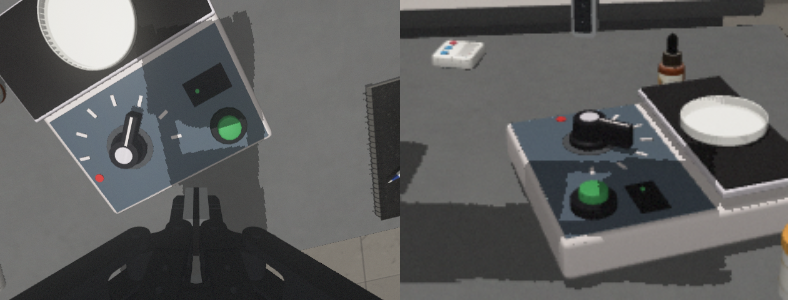

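The pointer still aims at tick 5 (139,100 in the wrist view), and the button is back up at (230,127). The dish and bottle are undisturbed, and nothing is touching the robot.

```bash
python3 -c "
from cell import *
print(sign_off())"
```

```text
the job is handed in; nothing more can be done
None
```

I pushed the selector clockwise click by click to step 5, then pushed the green start button right down and let it spring back; the job is handed in, after about 21 s on the robot's clock.

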